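# Click the amber filter in before the inspection lamp

### The job

Take the amber filter out of the filter rack by its tab and push it fully down, upright, into the slot of the carriage on the slide rail, where the carriage stands. Then, with the filter in it, slide the carriage along the rail towards the lamp until you feel its spring ball click into the notch in the index bar, without running on past the notch. Finish holding it there with the fingers still gripping the amber filter (do not let go), and leave the other two filters, the stone model and the jar alone.

Things in the scene. Friction and masses are not known exactly. Their poses are not given: they have to be found in the camera images.
- amber_filter: the filter to use: flat upright plate, black frame round an amber pane, 6 mm thick (its x), 50 mm wide (y), 70 mm tall (z); on top an amber grip tab 10 mm thick (x), 30 mm wide (y), from 70 to 97 mm above the lower edge. Origin: middle of the lower edge. About 60 g. Starts upright in any of the rack's three slots, sunk 16 mm. The same either way round.
- green_filter: the same filter with a green pane and tab, in another slot of the rack; leave alone
- blue_filter: the same filter with a blue pane and tab, in another slot of the rack; leave alone
- filter_rack: grey block 44 (x) by 192 (y) by 24 mm high, fixed, with three slots in one row along its y, 62 mm apart, each 8 by 52 mm and 16 mm deep (slot floor 8 mm above the worktop). Origin: centre of its underside.
- slide_rail: fixed slide rail: two steel rods along its y between two black end blocks 46 mm high, 340 mm long overall. Origin: centre between the end blocks, on the worktop. Its +y is the way the carriage must go.
- carriage: aluminium block 50 (x) by 78 (y) by 40 mm, top 58 mm above the worktop, sliding along the rail's y, 110 mm either side of its middle, with about 2.5 N friction. Origin: centre of its underside, 18 mm up. Starts 40 to 100 mm to -y of the rail's middle, notch 20 to 80 mm to +y. From 3.5 mm short the ball draws it into the notch (resistance vanishes); breaking out then takes about 12 N.
- slot_floor (a point): middle of the floor of the carriage's slot, 28 mm above the worktop; axes as the carriage. The slot is open at the top, 30 mm deep, 8 mm (x) by 52 mm (y), that is 1 mm of play each side of the filter, with a 2 mm chamfer round its mouth.
- ball (a point): centre of the 10 mm spring ball in the carriage's front face (its -x face), at the middle of the carriage's length; a red line on the face above it marks it
- notch (a point): where the centre of the ball is when clicked in: the 7 mm wide notch in the steel index bar; axes as the rail's, y along the rail. Two red lines on top of the bar, 11 mm apart, stand either side of it.
- light_station: fixed: grey foot passing under the rail, with a round white lamp (52 mm diameter, top 103 mm up, front 56 mm to +x of the rail's middle line) and, on the rail's -x side, a level steel index bar 290 mm long, top 34 mm up. Origin: on the worktop on the rail's middle line, level with lamp and notch along y.
- stone_model: yellow stone model of a dental arch, 39 x 74 x 35 mm, standing right of the rail; leave alone. (Beyond it, to the right, the room's ring lamp hangs over the front edge of the worktop: x 0.30 to 0.43, y -0.46 to -0.34, from 0.54 m up, its boom running back from there above 0.6 m. Keep the arm clear of it, pulled in or low, when swinging past.)
- powder_jar: powder jar with a blue cap, 42 mm diameter, 58 mm high, behind the filter rack; leave alone

How it is judged (in metres and radians):
On the way, in this order (a step that is already met when the one before it is completed fails the run):
1. the amber filter stands fully down in the carriage's slot, the carriage still short of the notch (z of amber_filter in the frame of slot_floor below 0.003 m and x of amber_filter in the frame of slot_floor between -0.003 and 0.003 m and y of amber_filter in the frame of slot_floor between -0.004 and 0.004 m and angle between amber_filter's own z axis and vertical below 0.15 rad and y of ball in the frame of notch below -0.03 m), for 0.2 s.
2. the carriage, with the filter in it, is clicked into the notch (z of amber_filter in the frame of slot_floor below 0.003 m and x of amber_filter in the frame of slot_floor between -0.003 and 0.003 m and y of amber_filter in the frame of slot_floor between -0.004 and 0.004 m and angle between amber_filter's own z axis and vertical below 0.15 rad and y of ball in the frame of notch between -0.002 and 0.002 m), for 0.2 s.
At the end, for the whole second after the job is handed in: Ball within 2 mm of the notch's middle, carriage at rest; amber filter down in the slot (lower edge within 3 mm of the floor, 3 mm across, 4 mm along, tilt under 0.15 rad), fingers gripping it with over 2 N; other filters, model and jar within 15 mm of their starts (all of step 2 and contact force between the fingers and amber_filter above 2 N and linear speed of carriage below 0.01 m/s and distance of each of green_filter, blue_filter, stone_model, powder_jar from where it was at the start of the episode below 0.015 m); the arm keeps its last pose, push and grip.
It fails at once if the green filter is moved (more than 15 mm) (distance of green_filter from where it was at the start of the episode above 0.015 m).
It fails at once if the blue filter is moved (more than 15 mm) (distance of blue_filter from where it was at the start of the episode above 0.015 m).
It fails at once if the stone model is moved (more than 15 mm) (distance of stone_model from where it was at the start of the episode above 0.015 m).
It fails at once if the powder jar is moved (more than 15 mm) (distance of powder_jar from where it was at the start of the episode above 0.015 m).
It fails at once if the carriage runs on more than 12 mm past the notch (y of ball in the frame of notch above 0.012 m).
It also fails if it takes over 64 s, if anything falls off the work surface, if the arm or the gripper's body presses on something with over 40 N, if the wrist force passes 120 N, or if a joint passes its speed limit or range.

### The arm

A 6-joint arm with a two-finger parallel gripper is mounted at the origin on a cart in front of the work surface, level with it; the furniture and walls round the work are solid. World frame = base frame: x ahead of the robot, y to its left, z up, the work surface at z = 0. Lengths are in m, angles in degrees, forces in N, time in s.
With the tool pointing down it reaches from about 0.25 to 0.725 m from the base axis. Payload 9.7 kg.
Tool frame: the origin (TCP) lies between the finger pads; the fingertips stand 25 mm ahead of it and the grasp point (between the pads) lies 6 mm ahead of it; z points along the fingers, y is the line along which they close (so a half turn about z gives the same grasp; the last joint's range is limited). The gripper opens to 85 mm and grips with 20 to 120 N. Pads are 22 mm wide; open, the fingers measure 114 mm over their backs; the gripper's body (76 mm by 85 mm) begins 54 mm behind the grasp point. The pads swing forward as they close: fully open they stand 13 mm farther back than shut.
Start: joints at [-64.343, 4.979, 10.078, 95.1, 0, 90], TCP at [0.238, -0.496, 0.256] pointing down, gripper open.
Joint ranges: [-179.16, 179.16], [-48.56, 103.87], [-65.8, 70.77], [-126.05, 130.52], [-82.76, 87.17], [-180, 180]. Speed limits (degrees/s): [127.2, 127.2, 147.25, 180, 180, 180].

### API

Orientations are given as [roll, pitch, yaw] about the fixed x, y, z axes, in that order (R = Rz(yaw) Ry(pitch) Rx(roll)).
In Python, from workcell import bot, camrig, workorder gives the robot as it stands (bot), with the cameras (camrig) and the job (workorder).
- The arm moves only by the shell command python3 drive.py 'ROWS' [FORCE]. ROWS is rows parted by semicolons, their numbers by spaces, 1 to 5 of them, each of 5 numbers: dx, dy, dz in m, then a turn about the tool's z in degrees, then the finger opening in m; each row is the pose to reach, as a shift and turn from the pose commanded when the command began, along the tool's axes at that moment; what a row does not reach only later rows make up. A row lasts 1/12 s, in which the tool goes at most 0.0417 m and 7.16 degrees, less where a joint would pass 70% of its speed; a pose out of reach is approached as far as the arm can. The fingers move at their own pace and stop on an object; FORCE is the grip in N (left out, the last holds). Time passes only in rows, so rows that do not move let the fingers close. It prints the time, the measured TCP pose, the force, the opening and the grip force at its end.
- bot.get_obs(): the state, without advancing time (a new reading comes with each control period).
- camrig.camera(name): name is "scene" or "top" or "wrist"; returns the picture (480x640x3 uint8, blue, green, red); there is no depth.
- camrig.camera_info(name): a dict with "mtx" (3x3 intrinsics, pixels), "extrinsics" (4x4, takes a point from camera to world coordinates). Camera axes: x right, y down, z forward; pixel columns grow to the right and rows downward; lengths in m; the calibration is good to about 2 mm. A picture is of the moment at which its call begins: read the wrist's pose just before it. camera_info takes no time and is no camera call; for the wrist camera it gives the pose at the moment of the call.
- workorder.job_done(): hands the job in; it is judged then, once.
The state is a dict: "time": time; "q": joint angles; "qd": joint speeds; "joint_efforts": joint torques, N m; "ee_pos": TCP position; "tcp_rot": TCP orientation; "wrist_force": force on the tool from outside, world axes, zero at the start; "torque": the same for the moment, N m; "opening": finger opening in m; "grasp_force": force on a finger pad.
Only numpy, scipy, OpenCV 4.12 (cv2) and the standard library are available. Lean on these libraries where they do the work, as an engineer would, in place of code of your own. Each camera call takes 0.05 s, during which the arm holds its last target. There are 200 camera calls.

## Working session

There is one attempt and no reset: what is moved stays moved. The work goes in short steps, Python scripts to look and compute and a shell command to move; the robot and the scene stay as the last step left them, time stands still between calls to the robot, and variables do not carry over. Pictures are saved under pics/ and viewed, at most 12 in all, crops included, and the job is handed in when it is done.

```bash
mkdir -p pics; ls; python3 - <<'E'
from workcell import bot, camrig, workorder
import cv2,numpy as np
np.set_printoptions(precision=5,suppress=True)
o=bot.get_obs();print(o)
for n in("top","scene"):
    cv2.imwrite(f"pics/{n}0.png",camrig.camera(n));i=camrig.camera_info(n);print(n,i)
E
```

```text
drive.py
pics
workcell.py
{'time': 0.0, 'q': array([-64.34447,   5.01096,  10.03305,  95.09801,  -0.00146,  89.99982]), 'qd': array([ 0.03154,  0.07084, -0.05024,  0.03616,  0.07604,  0.03644]), 'joint_efforts': array([  0.00053, -52.0384 ,  46.48049,   0.01634,   0.00008,   0.00002]), 'ee_pos': array([ 0.23804, -0.49561,  0.25557]), 'tcp_rot': array([-179.92408,    0.00146,   25.65571]), 'wrist_force': array([-0.04436, -0.359  ,  0.53684]), 'torque': array([0.00507, 0.00826, 0.00811]), 'grasp_force': 0.0, 'opening': 0.08536977450292486}
top {'mtx': array([[449.05936,   0.     , 315.6525 ],
       [  0.     , 449.05936, 235.58128],
       [  0.     ,   0.     ,   1.     ]]), 'extrinsics': array([[ 0.01442, -0.98601,  0.16609,  0.42338],
       [-0.99989, -0.01393,  0.00416,  0.02981],
       [-0.00179, -0.16613, -0.9861 ,  0.96117],
       [ 0.     ,  0.     ,  0.     ,  1.     ]])}
scene {'mtx': array([[579.79689,   0.     , 319.60013],
       [  0.     , 579.79689, 235.70985],
       [  0.     ,   0.     ,   1.     ]]), 'extrinsics': array([[-0.62805, -0.33963,  0.70015, -0.48436],
       [-0.77776,  0.24479, -0.57893,  0.87721],
       [ 0.02523, -0.90815, -0.41789,  0.68406],
       [ 0.     ,  0.     ,  0.     ,  1.     ]])}
```

View pics/top0.png

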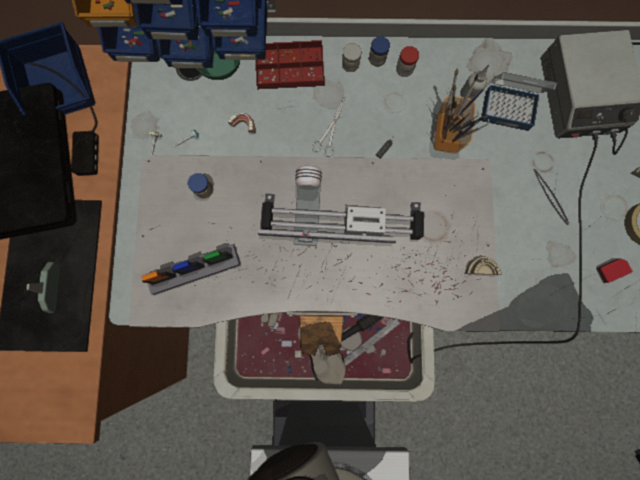

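View pics/scene0.png

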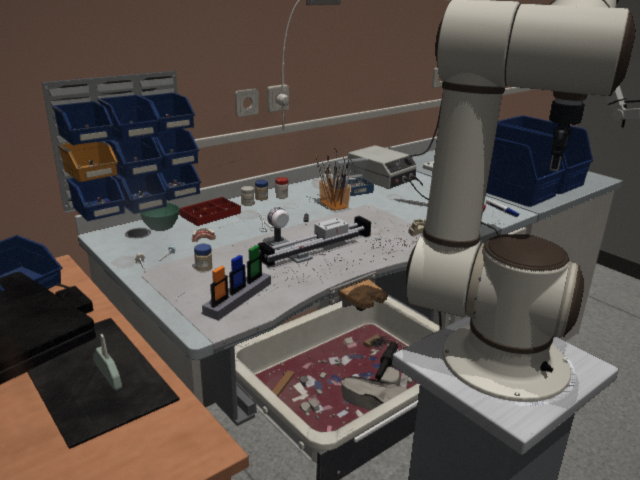

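The top picture shows the rack lower left, with the amber tab at its left end near (152,276), blue at (185,267) and green at (214,255). The carriage is near (367,219), the lamp at (308,178) and the index bar around row 237.

```bash
cat > h.py <<'E'
from workcell import bot, camrig, workorder
import cv2,numpy as np
from scipy.spatial.transform import Rotation as R
np.set_printoptions(precision=4,suppress=True)
def ray(info,uv,z):
    K,E=info["mtx"],info["extrinsics"]
    d=E[:3,:3]@np.linalg.inv(K)@[uv[0],uv[1],1.]
    return E[:3,3]+d*(z-E[2,3])/d[2]
def proj(info,p):
    K,E=info["mtx"],info["extrinsics"]
    c=K@(E[:3,:3].T@(np.asarray(p,float)-E[:3,3]));return c[:2]/c[2]
def delta(p,yaw):
    """tool-axis shift (m) and turn (deg) from now to TCP p, tool down, given yaw"""
    o=bot.get_obs();r=R.from_euler('xyz',o["tcp_rot"],degrees=True)
    d=r.inv().apply(np.asarray(p)-o["ee_pos"])
    return d, -((yaw-o["tcp_rot"][2]+180)%360-180)
E
python3 - <<'E'
from h import *
im=cv2.imread("pics/top0.png");i=camrig.camera_info("top")
a=cv2.resize(im[225:305,130:250],None,fx=4.5,fy=4.5,interpolation=3)
b=cv2.resize(im[155:260,250:440],None,fx=4,fy=4,interpolation=3)
w=np.zeros((360+0,540,3),np.uint8)
cv2.imwrite("pics/b.png",b);cv2.imwrite("pics/a.png",a)
for n,uv,z in [("amber",(152,275),.105),("blue",(184,267),.105),("green",(214,255),.105),("rackL",(153,289),.024),("rackR",(240,262),.024),("carr",(367,219),.058),("lampnotch",(308,241),.034),("railL",(268,217),.046),("railR",(417,222),.046),("stone",(485,266),.03),("jar",(199,184),.058)]: print(n,ray(i,uv,z))
E
```

```text
amber [0.487  0.3443 0.105 ]
blue [0.5031 0.2842 0.105 ]
green [0.527  0.2281 0.105 ]
rackL [0.464  0.3698 0.024 ]
rackR [0.5228 0.1915 0.024 ]
carr [ 0.6115 -0.0712  0.058 ]
lampnotch [0.5678 0.0495 0.034 ]
railL [0.6153 0.1334 0.046 ]
railR [ 0.6091 -0.1763  0.046 ]
stone [ 0.5211 -0.319   0.03  ]
jar [0.6809 0.2779 0.058 ]
```

View pics/b.png

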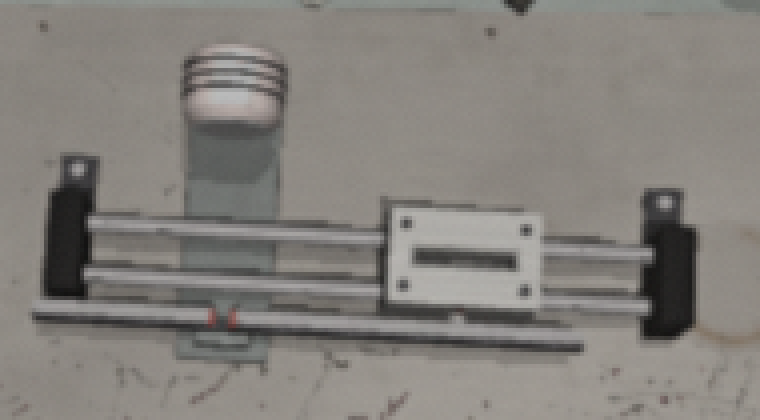

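View pics/a.png

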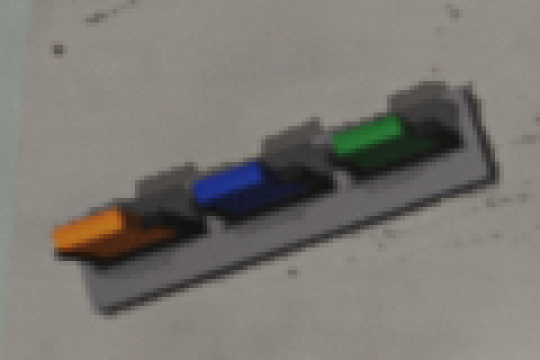

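Amber is confirmed at the left end of the rack, with its tab top at about (150.5,276). The carriage slot centre is about (366.5,220) and the red notch lines are at about (305,234). I'll pull the arm in first, then swing.

```bash
python3 drive.py '0 -0.04 0 0 0.085;0 -0.08 0 0 0.085;0 -0.12 0 0 0.085;0 -0.16 0 0 0.085;0 -0.20 0 0 0.085' && python3 drive.py '0 -0.03 0 0 0.085;0 -0.05 0 0 0.085;0 -0.05 0 0 0.085' && python3 drive.py '0.036 -0.016 0 -7 0.06;0.072 -0.032 0 -14 0.06;0.108 -0.048 0 -21 0.06;0.144 -0.064 0 -28 0.06;0.18 -0.08 0 -35 0.06'
python3 - <<'E'
from h import *
i=camrig.camera_info("top")
A=ray(i,(150.5,275.9),.105);B=ray(i,(180.7,266.1),.105);G=ray(i,(211.5,255.2),.105);print(A,B,G)
y=A-G;print("rack yaw",np.degrees(np.arctan2(-y[0],y[1])))
print(bot.get_obs()["q"],delta([.28,.12,.256],109))
E
```

```text
time: 0.52
ee_pos: [0.1507, -0.3137, 0.2555]
tcp_rot: [-179.9, 0.0, 25.7]
wrist_force: [-0.5, 0.1, 1.6]
opening: 0.0852
grasp_force: 0.0
time: 0.77
ee_pos: [0.1287, -0.2679, 0.2569]
tcp_rot: [179.9, -0.0, 25.7]
wrist_force: [-0.4, -0.7, -0.2]
opening: 0.0851
grasp_force: 0.0
time: 1.18
ee_pos: [0.251, -0.1286, 0.2563]
tcp_rot: [180.0, -0.0, 58.2]
wrist_force: [1.5, -0.9, -0.3]
opening: 0.0599
grasp_force: 0.0
[0.4852 0.347  0.105 ] [0.5048 0.2907 0.105 ] [0.5266 0.2328 0.105 ]
rack yaw 19.90189915014243
[-27.1331 -31.3604 -19.5137 101.8026  -0.0032  94.6918] (array([ 0.2266, -0.1065,  0.0002]), np.float64(-50.82492497687733))
```

```bash
python3 drive.py '0.04 -0.01 0 -7 0.06;0.08 -0.03 0 -14 0.06;0.12 -0.05 0 -21 0.06;0.16 -0.07 0 -28 0.06;0.20 -0.09 0 -35 0.06' && python3 drive.py '0.02 -0.01 0 -7 0.06;0.04 -0.01 0 -14 0.06;0.04 -0.01 0 -14 0.06'
python3 - <<'E'
from h import *
o=bot.get_obs();E=camrig.camera_info("wrist")
r=R.from_euler('xyz',o["tcp_rot"],degrees=True).as_matrix()
print("cam in tool",r.T@(E["extrinsics"][:3,3]-o["ee_pos"]),r.T@E["extrinsics"][:3,:3],E["mtx"])
print(o["q"],delta([.485,.347,.256],109))
E
```

```text
time: 1.6
ee_pos: [0.2768, 0.0489, 0.2562]
tcp_rot: [180.0, 0.0, 89.0]
wrist_force: [1.5, -0.7, 0.0]
opening: 0.0604
grasp_force: 0.0
time: 1.85
ee_pos: [0.2677, 0.09, 0.256]
tcp_rot: [-180.0, -0.0, 103.4]
wrist_force: [0.0, -1.2, -0.0]
opening: 0.0599
grasp_force: 0.0
cam in tool [ 0.0682  0.0007 -0.1186] [[-0.0004 -0.962  -0.273 ]
 [ 1.     -0.0006  0.0004]
 [-0.0005 -0.273   0.962 ]] [[344.2877   0.     320.9982]
 [  0.     344.2877 239.9746]
 [  0.       0.       1.    ]]
[ 18.5426 -31.2553 -19.4905 101.78     0.0411  95.1676] (array([ 0.1998,  0.2708, -0.    ]), np.float64(-5.6250093177868905))
```

```bash
python3 drive.py '0.024 0.032 0 -2 0.06;0.048 0.065 0 -4 0.06;0.072 0.097 0 -6 0.06;0.096 0.13 0 -6 0.06;0.12 0.162 0 -6 0.06' && python3 drive.py '0.027 0.028 0 0 0.06;0.054 0.056 0 0 0.06;0.081 0.084 0 0 0.06;0.09 0.10 0 0 0.06;0.09 0.10 0 0 0.06'
python3 - <<'E'
from h import *
o=bot.get_obs();i=camrig.camera_info("wrist");im=camrig.camera("wrist");cv2.imwrite("pics/w1.png",im)
print(o["ee_pos"],o["tcp_rot"]);np.save("w1.npy",i["extrinsics"])
for p in([.485,.347,.105],[.505,.291,.105]):print(proj(i,p))
E
```

```text
time: 2.27
ee_pos: [0.401, 0.2415, 0.2556]
tcp_rot: [-180.0, 0.0, 108.6]
wrist_force: [1.5, -1.0, 0.7]
opening: 0.0601
grasp_force: 0.0
time: 2.68
ee_pos: [0.4672, 0.3597, 0.2534]
tcp_rot: [-179.9, 0.0, 108.7]
wrist_force: [0.5, 0.6, 0.8]
opening: 0.0602
grasp_force: 0.0
[0.4672 0.3597 0.2534] [-179.855     0.0479  108.7044]
[336.3384 251.7488]
[336.6749 317.5002]
```

View pics/w1.png

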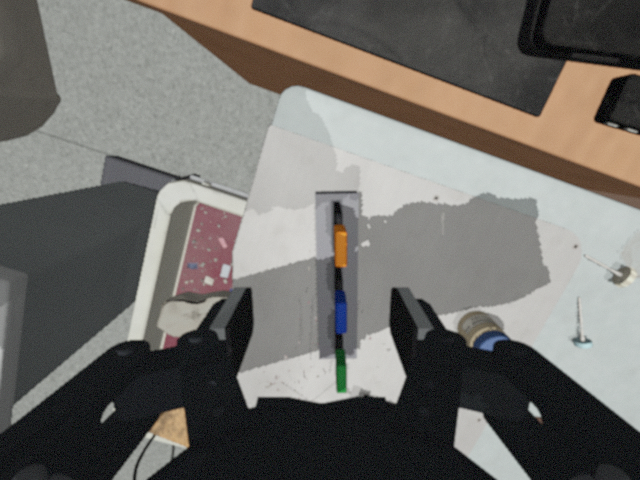

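The wrist view shows the amber tab at x 335–347, y 226–267, just above blue, with the rack axis almost vertical in the image. I'll segment the three tabs.

```bash
python3 - <<'E'
from h import *
im=cv2.imread("pics/w1.png");i=camrig.camera_info("wrist");i["extrinsics"]=np.load("w1.npy")
h=cv2.cvtColor(im,cv2.COLOR_BGR2HSV)
C=[]
for n,lo,hi in(("amber",8,25),("blue",105,130),("green",45,80)):
    m=cv2.inRange(h,(lo,150,110),(hi,255,255));m[:200]=0;m[:,:320]=0;m[:,360:]=0
    k,_,st,_=cv2.connectedComponentsWithStats(m);j=1+np.argmax(st[1:,4]);mm=(_*0)
    lab=cv2.connectedComponents(m)[1];pts=np.argwhere(lab==j)[:,::-1].astype(np.float32)
    r=cv2.minAreaRect(pts);print(n,st[j],r)
    c=ray(i,r[0],.105);C.append(c);print(c)
y=C[0]-C[2];print(np.degrees(np.arctan2(-y[0],y[1])),np.linalg.norm(y),np.linalg.norm(C[0]-C[1]))
print([im[r,341].tolist() for r in range(222,272,3)]);print([im[245,c].tolist() for c in range(331,352)])
E
```

```text
amber [334 226  13  42 474] ((340.4261779785156, 246.4163818359375), (41.126075744628906, 11.909425735473633), 88.36341857910156)
[0.4866 0.3523 0.105 ]
blue [336 303  10  30 266] ((340.5, 317.5), (29.0, 9.0), 90.0)
[0.5081 0.2921 0.105 ]
green [339 388   6   4  14] ((341.9000244140625, 390.3000183105469), (2.236067771911621, 5.813776969909668), 63.43495178222656)
[0.5343 0.2223 0.105 ]
20.122021337677488 0.13847117775026524 0.06399935868885907
[[54, 50, 53], [27, 64, 104], [17, 68, 117], [23, 90, 157], [55, 142, 209], [45, 119, 183], [48, 121, 184], [45, 118, 183], [40, 115, 182], [39, 116, 182], [42, 116, 179], [40, 114, 179], [40, 114, 181], [46, 116, 180], [43, 116, 185], [59, 80, 118], [68, 65, 66]]
[[145, 140, 141], [115, 112, 112], [87, 89, 98], [54, 77, 111], [30, 83, 140], [34, 104, 167], [38, 109, 174], [44, 114, 183], [35, 114, 179], [52, 124, 185], [41, 113, 181], [41, 115, 181], [44, 120, 183], [39, 113, 182], [35, 111, 180], [62, 108, 168], [85, 100, 132], [107, 103, 107], [112, 109, 109], [109, 105, 106], [111, 110, 109]]
```

```bash
python3 - <<'E'
from h import *
i=camrig.camera_info("wrist");i["extrinsics"]=np.load("w1.npy")
A=ray(i,(341.3,249.5),.105);B=ray(i,(341.3,317.5),.105)
y=A-B;print(A,B,np.linalg.norm(y),np.degrees(np.arctan2(-y[0],y[1])))
print(bot.get_obs()["ee_pos"],delta([A[0],A[1],.15],109.8))
E
```

```text
[0.4882 0.3501 0.105 ] [0.5088 0.2923 0.105 ] 0.061379771997698764 19.600643994297815
[0.4663 0.3581 0.254 ] (array([-0.0145,  0.0185,  0.104 ]), np.float64(-1.121977566519206))
```

```bash
python3 drive.py '-0.014 0.018 0.03 -1 0.05;-0.014 0.018 0.06 -1 0.05;-0.014 0.018 0.09 -1 0.05;-0.014 0.018 0.104 -1 0.05;-0.014 0.018 0.104 -1 0.05'
python3 - <<'E'
from h import *
o=bot.get_obs();i=camrig.camera_info("wrist");im=camrig.camera("wrist");np.save("w2.npy",i["extrinsics"])
print(o["ee_pos"],o["tcp_rot"])
c=im[180:420,200:480];cv2.imwrite("pics/w2.png",cv2.resize(c,None,fx=2.5,fy=2.5,interpolation=3));cv2.imwrite("pics/w2full.png",im)
print(proj(i,[.4882,.3501,.105]))
E
```

```text
time: 3.15
ee_pos: [0.4854, 0.3476, 0.1483]
tcp_rot: [-179.7, 0.1, 109.6]
wrist_force: [-0.7, -1.1, 0.4]
opening: 0.0499
grasp_force: 0.0
[0.4854 0.3476 0.1483] [-179.6606    0.105   109.6021]
[327.2187 279.4156]
```

View pics/w2.png

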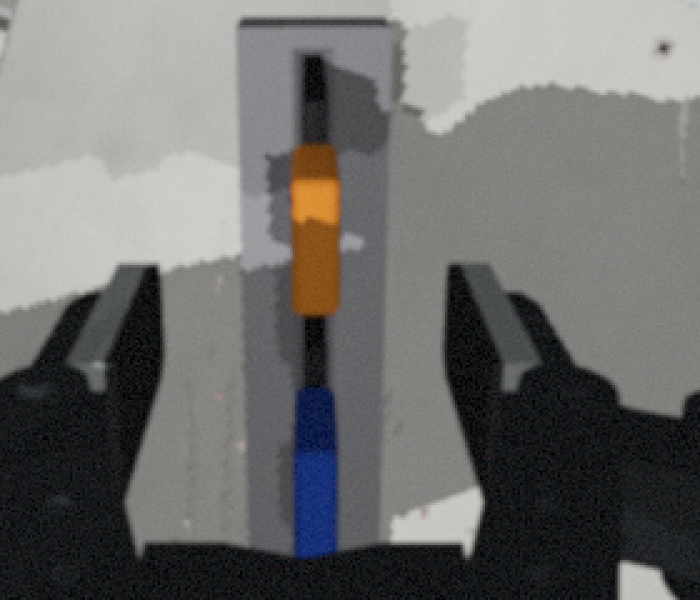

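The crop shows the amber tab's top face centred at (315,247), which is full-image (326.2,278.8). That's within 1 px of the prediction, so I'll descend.

```bash
python3 - <<'E'
from h import *
i=camrig.camera_info("wrist");i["extrinsics"]=np.load("w2.npy")
A=ray(i,(326.2,278.8),.105);print(A,bot.get_obs()["ee_pos"],delta([A[0],A[1],.098],109.7))
E
```

```text
[0.4876 0.3502 0.105 ] [0.486  0.3483 0.151 ] (array([0.0013, 0.0023, 0.053 ]), np.float64(-0.0756912266651284))
```

```bash
python3 drive.py '0.001 0.002 0.02 0 0.05;0.001 0.002 0.035 0 0.05;0.001 0.002 0.05 0 0.05;0.001 0.002 0.053 0 0.05;0.001 0.002 0.053 0 0.05' && python3 drive.py '0 0 0 0 0;0 0 0 0 0;0 0 0 0 0;0 0 0 0 0;0 0 0 0 0' 50 &&  python3 drive.py '0 0 0 0 0;0 0 0 0 0;0 0 0 0 0'
```

```text
time: 3.62
ee_pos: [0.4883, 0.3512, 0.1001]
tcp_rot: [180.0, -0.0, 109.7]
wrist_force: [-0.7, -0.3, -0.7]
opening: 0.0501
grasp_force: 0.0
time: 4.03
ee_pos: [0.4881, 0.3517, 0.1007]
tcp_rot: [180.0, -0.0, 109.7]
wrist_force: [-2.8, -1.4, 6.6]
opening: 0.0091
grasp_force: 49.4
time: 4.28
ee_pos: [0.4881, 0.3517, 0.1007]
tcp_rot: [180.0, -0.0, 109.7]
wrist_force: [-2.3, -1.8, 6.1]
opening: 0.0089
grasp_force: 49.4
```

```bash
python3 drive.py '0 0 -0.005 0 0;0 0 -0.02 0 0;0 0 -0.045 0 0;0 0 -0.08 0 0;0 0 -0.12 0 0' && python3 drive.py '0 0 -0.03 0 0;0 0 -0.04 0 0;0 0 -0.04 0 0'
python3 - <<'E'
from h import *
o=bot.get_obs();i=camrig.camera_info("wrist");im=camrig.camera("wrist");np.save("w3.npy",i["extrinsics"])
print(o["ee_pos"],o["tcp_rot"]);cv2.imwrite("pics/w3full.png",im)
cv2.imwrite("pics/w3.png",cv2.resize(im[180:420,200:480],None,fx=2.5,fy=2.5,interpolation=3))
E
```

```text
time: 4.7
ee_pos: [0.4875, 0.351, 0.2196]
tcp_rot: [-179.9, 0.0, 109.7]
wrist_force: [0.4, 1.4, -0.6]
opening: 0.0093
grasp_force: 48.8
time: 4.95
ee_pos: [0.489, 0.3521, 0.263]
tcp_rot: [179.7, -0.1, 109.7]
wrist_force: [0.8, 0.0, 0.3]
opening: 0.009
grasp_force: 48.8
[0.489  0.3521 0.263 ] [179.6875  -0.0873 109.7238]
```

View pics/w3.png

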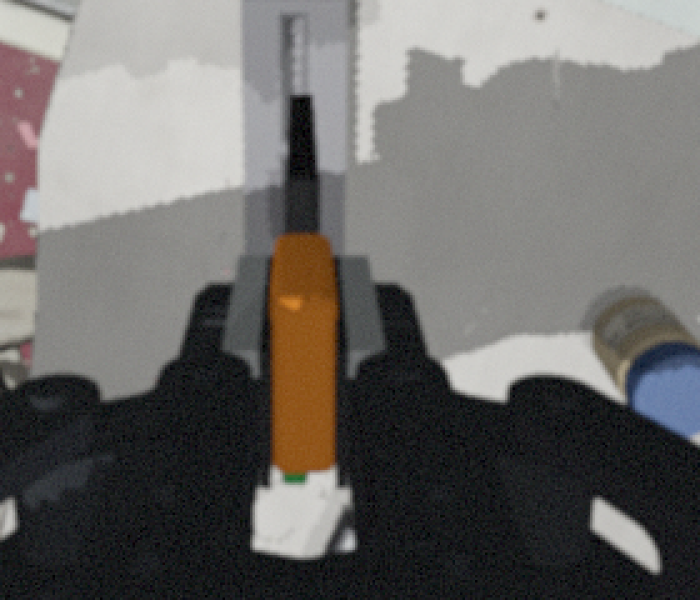

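```bash
python3 drive.py '-0.04 -0.004 0 0 0;-0.08 -0.008 0 0 0;-0.12 -0.012 0 0 0;-0.16 -0.016 0 0 0;-0.20 -0.02 0 0 0' && python3 drive.py '-0.04 -0.004 0 0 0;-0.08 -0.008 0 0 0;-0.12 -0.012 0 0 0;-0.16 -0.016 0 0 0;-0.20 -0.02 0 0 0' && python3 drive.py '-0.03 -0.003 0 5 0;-0.06 -0.006 0 10 0;-0.09 -0.009 0 15 0;-0.112 -0.012 0 20.7 0;-0.112 -0.012 0 20.7 0' && python3 drive.py '0 0 0 0 0;0 0 0 0 0'
python3 - <<'E'
from h import *
i=camrig.camera_info("wrist");T=np.array([[-.0004,-.962,-.273],[1,-.0006,.0004],[-.0005,-.273,.962]])
j=dict(mtx=i["mtx"],extrinsics=np.eye(4));j["extrinsics"][:3,:3]=T;j["extrinsics"][:3,3]=[.0682,.0007,-.1186]
print("tab edges in tool",ray(j,(322,298),-.0043),ray(j,(321.6,368.8),-.0043))
o=bot.get_obs();im=camrig.camera("wrist");np.save("w4.npy",i["extrinsics"])
print(o["ee_pos"],o["tcp_rot"],o["grasp_force"]);cv2.imwrite("pics/w4.png",im)
print(proj(i,[.6115,-.0712,.058]))
E
```

```text
time: 5.42
ee_pos: [0.5363, 0.1546, 0.2567]
tcp_rot: [-179.8, -0.0, 109.8]
wrist_force: [0.8, 0.8, 0.2]
opening: 0.0094
grasp_force: 48.9
time: 5.83
ee_pos: [0.585, -0.0405, 0.2568]
tcp_rot: [-179.8, -0.1, 109.7]
wrist_force: [1.0, 0.1, -0.4]
opening: 0.0091
grasp_force: 48.9
time: 6.25
ee_pos: [0.6118, -0.1517, 0.2557]
tcp_rot: [-179.8, -0.0, 88.5]
wrist_force: [1.2, 0.1, -1.3]
opening: 0.0094
grasp_force: 48.8
time: 6.42
ee_pos: [0.6116, -0.1475, 0.2576]
tcp_rot: [-179.9, -0.0, 89.1]
wrist_force: [-0.3, 0.2, -0.6]
opening: 0.0093
grasp_force: 48.8
tab edges in tool [ 0.0139  0.0011 -0.0043] [-0.0159  0.001  -0.0043]
[ 0.6116 -0.1475  0.2576] [-179.8556   -0.0494   89.1147] 48.77438127994537
[318.9864 133.3161]
```

View pics/w4.png

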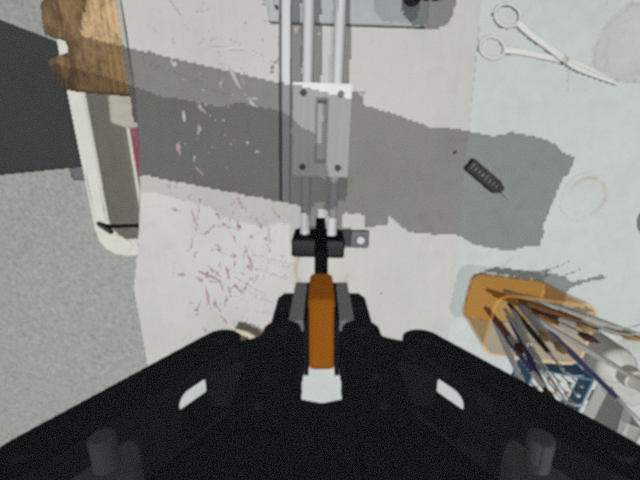

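The carriage slot is at about (321,130), and the filter is held centred and straight between the pads at x≈321. I'll go lower and nearer to measure the slot more finely.

```bash
python3 drive.py '0.01 0 0.03 0 0;0.022 0 0.06 0 0;0.022 0 0.068 0 0;0.022 0 0.068 0 0;0.022 0 0.068 0 0'
python3 - <<'E'
from h import *
o=bot.get_obs();i=camrig.camera_info("wrist");im=camrig.camera("wrist");np.save("w5.npy",i["extrinsics"])
ims=[im]+[camrig.camera("wrist") for _ in range(5)]
print(o["ee_pos"],o["tcp_rot"],bot.get_obs()["ee_pos"]);im=np.mean(ims,0).astype(np.uint8);cv2.imwrite("pics/w5full.png",im)
u,v=proj(i,[.6115,-.0712,.058]).astype(int);print(u,v)
x0,y0=u-70,max(0,v-75);print(x0,y0);cv2.imwrite("pics/w5.png",cv2.resize(im[y0:y0+150,x0:x0+140],None,fx=4,fy=4,interpolation=2))
g=cv2.cvtColor(im,6).astype(float)
for r in range(v-40,v+41,4):print(r,g[r,u-12:u+13].astype(int))
E
```

```text
time: 6.88
ee_pos: [0.6123, -0.1254, 0.192]
tcp_rot: [180.0, 0.0, 89.1]
wrist_force: [0.5, -0.5, -0.4]
opening: 0.0093
grasp_force: 49.0
[ 0.6123 -0.1254  0.192 ] [179.996    0.0077  89.119 ] [ 0.6128 -0.1263  0.1925]
317 162
247 87
122 [166 166 167 165 164 156 147 139 126 118 114 114 113 111 112 109 104 102
 104 109 119 129 139 154 160]
126 [150 159 164 165 162 156 147 137 135 144 158 164 167 166 164 154 139 132
 127 125 124 132 142 156 162]
130 [131 131 132 137 139 134 128 126 126 139 155 163 165 166 165 155 141 131
 126 124 125 131 145 156 163]
134 [130 132 130 130 127 122 117 110 115 128 146 157 163 166 165 157 144 134
 127 123 125 133 146 157 164]
138 [131 132 130 129 129 123 116 114 122 143 158 163 165 167 165 157 145 133
 128 124 128 134 147 159 164]
142 [131 131 132 130 128 120 117 111 118 133 149 156 159 160 162 154 141 132
 125 123 128 137 149 159 164]
146 [130 131 130 131 127 122 116 112 113 121 126 129 130 132 132 131 129 128
 126 121 121 131 147 157 163]
150 [130 131 129 130 127 122 116 111 114 121 127 129 130 131 132 129 129 128
 121 115 110 116 121 125 130]
154 [132 13
[... 679 characters left out ...]
 129 130 127 128 128 125 121
 113 112 114 120 126 126 127]
182 [128 127 128 128 122 115 112 111 116 124 128 127 128 130 127 126 125 118
 114 113 113 120 127 128 127]
186 [129 128 127 124 121 116 112 112 118 124 128 128 128 129 128 126 124 118
 110 111 116 122 126 128 128]
190 [126 127 127 124 120 117 109 104 105 107 110 112 111 112 111 111 109 108
 108 113 115 122 125 127 126]
194 [127 128 127 125 121 117 110 105  99  95  95  98  94  95  97  96  96 100
 104 108 115 123 125 126 126]
198 [127 127 125 125 124 121 121 120 120 121 119 120 122 121 119 117 117 119
 119 119 121 123 126 125 125]
202 [125 126 126 126 127 126 127 125 125 127 127 129 129 128 127 125 125 127
 126 126 127 126 126 124 126]
```

View pics/w5.png

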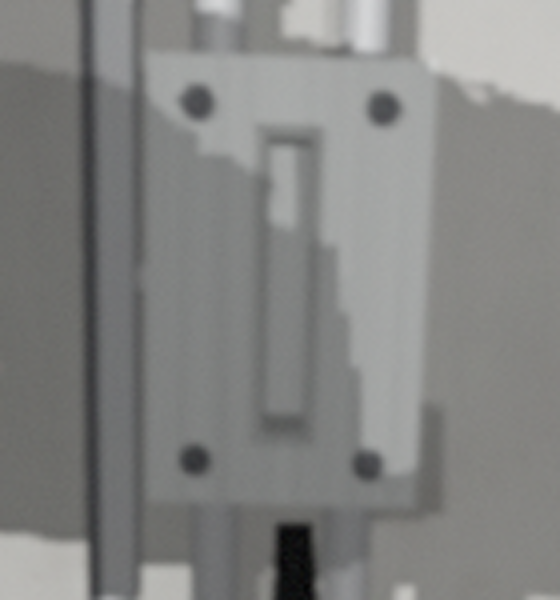

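The crop shows the carriage top with its slot mouth corners at about (258,126), (325,128), (250,440) and (312,442). The four screws are at (197,102), (384,108), (194,460) and (367,465).

```bash
python3 - <<'E'
from h import *
i=camrig.camera_info("wrist");i["extrinsics"]=np.load("w5.npy")
f=lambda L:np.array([ray(i,(u/4+247-.375,v/4+87-.375),.058) for u,v in L])
for L in([(258,126),(325,128),(250,440),(312,442)],[(197,102),(384,108),(194,460),(367,465)],[(149,55),(434,62),(146,502),(414,512)]):
    P=f(L);d=P[0]+P[1]-P[2]-P[3];print(P[:,:2].tolist(),P.mean(0),np.degrees(np.arctan2(-d[0],d[1])))
t=cv2.imread("pics/top0.png");k=camrig.camera_info("top")
# red marks in the top picture
h=cv2.cvtColor(t,cv2.COLOR_BGR2HSV);m=cv2.inRange(h,(0,90,80),(8,255,255))|cv2.inRange(h,(170,90,80),(180,255,255));m[:225]=0;m[245:]=0;m[:,:290]=0;m[:,380:]=0
n,l,s,c=cv2.connectedComponentsWithStats(m)
for a,b in zip(s[1:],c[1:]):print(a,b,ray(k,b,.034))
E
```

```text
[[0.6077095903706146, -0.04076108197157119], [0.6193175971901504, -0.041271557479763826], [0.6049471990943125, -0.0953451790263673], [0.6163584064132968, -0.09589585941475874]] [ 0.6121 -0.0683  0.058 ] -2.999064701492235
[[0.5972780682052399, -0.036684529753159785], [0.6295423082778068, -0.03816738112394295], [0.5945017079946431, -0.09889116646211243], [0.6264813390072921, -0.10033075411170433]] [ 0.612  -0.0685  0.058 ] -2.687215966996392
[[0.5893390375425498, -0.02899870068049947], [0.6380953744894354, -0.03088360351625871], [0.5852674562149944, -0.10663618128973204], [0.6352440363415636, -0.10932800986798533]] [ 0.612 -0.069  0.058] -2.539655740256132
[302 235   2   1   2] [302.5 235. ] [0.5804 0.0613 0.034 ]
[307 235   2   2   3] [307.6667 235.6667] [0.5791 0.0504 0.034 ]
```

```bash
python3 - <<'E'
from h import *
print(delta([.6115,-.0675,.160],87.35))
E
```

```text
(array([ 0.0588, -0.0024,  0.0325]), np.float64(1.6594334912604722))
```

```bash
python3 drive.py '0.03 -0.002 0.01 1.6 0;0.059 -0.002 0.022 1.6 0;0.059 -0.002 0.03 1.6 0;0.059 -0.002 0.03 1.6 0;0.059 -0.002 0.03 1.6 0'
python3 - <<'E'
from h import *
ps=[]
for _ in range(4): camrig.camera("wrist");o=bot.get_obs();ps.append(np.r_[o["ee_pos"],o["tcp_rot"]])
print(np.mean(ps,0),np.std(ps,0),delta([.6115,-.0675,.160],87.35))
im=camrig.camera("wrist");cv2.imwrite("pics/w6.png",cv2.resize(im[150:390,200:440],None,fx=2.5,fy=2.5,interpolation=2))
E
```

```text
time: 7.6
ee_pos: [0.6113, -0.0671, 0.1615]
tcp_rot: [-180.0, 0.0, 87.4]
wrist_force: [-0.8, 0.3, -0.3]
opening: 0.009
grasp_force: 48.9
[  0.6117  -0.0677   0.1621 179.941    0.013   87.3813] [0.0001 0.0001 0.0001 0.0138 0.0026 0.0174] (array([ 0.0003, -0.0002,  0.0022]), np.float64(0.0131637026435385))
```

View pics/w6.png

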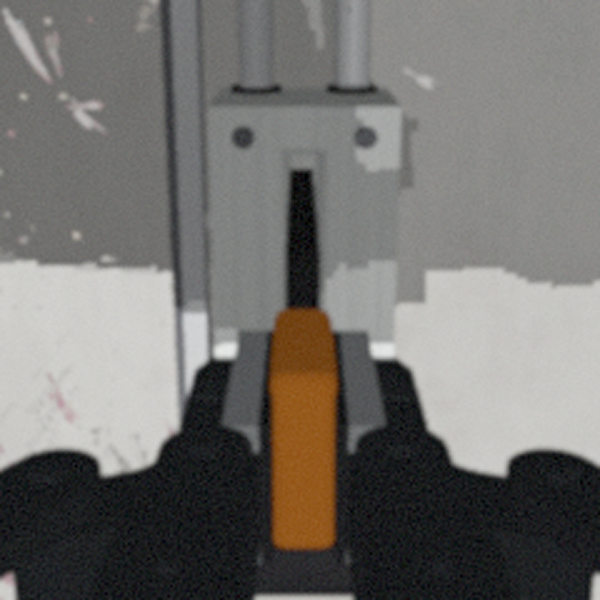

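The filter's lower edge (x≈302) is in line with the slot mouth (x≈302), so I'll lower it in steps.

```bash
python3 drive.py '0 0 0.008 0 0;0 0 0.012 0 0;0 0 0.016 0 0;0 0 0.019 0 0;0 0 0.019 0 0'; python3 drive.py '0 0 0.003 0 0;0 0 0.006 0 0;0 0 0.006 0 0'
```

```text
time: 8.27
ee_pos: [0.6114, -0.067, 0.1414]
tcp_rot: [-180.0, 0.0, 87.4]
wrist_force: [2.2, -0.2, -2.4]
opening: 0.0091
grasp_force: 48.7
time: 8.52
ee_pos: [0.6114, -0.067, 0.1358]
tcp_rot: [-180.0, 0.0, 87.4]
wrist_force: [2.3, -0.8, -3.3]
opening: 0.0092
grasp_force: 48.7
```

```bash
python3 drive.py '0 0 0.004 0 0;0 0 0.008 0 0;0 0 0.012 0 0;0 0 0.012 0 0'; python3 drive.py '0 0 0.001 0 0;0 0 0.002 0 0;0 0 0.003 0 0;0 0 0.003 0 0'
```

```text
time: 8.85
ee_pos: [0.6113, -0.067, 0.1233]
tcp_rot: [-180.0, 0.0, 87.4]
wrist_force: [3.8, -1.9, -3.4]
opening: 0.0094
grasp_force: 48.6
time: 9.18
ee_pos: [0.6114, -0.067, 0.1213]
tcp_rot: [180.0, 0.0, 87.4]
wrist_force: [3.3, -3.1, -1.0]
opening: 0.0093
grasp_force: 49.1
```

```bash
python3 drive.py '0 0 0.001 0 0;0 0 0.001 0 0;0 0 0.001 0 0'; python3 drive.py '0 0 0.001 0 0;0 0 0.001 0 0;0 0 0.001 0 0'
```

```text
time: 9.43
ee_pos: [0.6115, -0.067, 0.1207]
tcp_rot: [180.0, 0.0, 87.4]
wrist_force: [1.9, -2.4, 3.4]
opening: 0.0092
grasp_force: 49.8
time: 9.68
ee_pos: [0.6116, -0.067, 0.1207]
tcp_rot: [179.9, 0.0, 87.4]
wrist_force: [-0.6, -1.6, 10.8]
opening: 0.0093
grasp_force: 50.8
```

```bash
python3 drive.py '0.005 0 -0.001 0 0;0.015 0 -0.001 0 0;0.027 0 -0.001 0 0;0.037 0 -0.001 0 0;0.04 0 -0.001 0 0'; python3 drive.py '0 0 0 0 0;0 0 0 0 0'
python3 - <<'E'
from h import *
k=camrig.camera_info("top");r=np.array([np.sin(np.radians(2.7)),np.cos(np.radians(2.7)),0])
n=ray(k,(305.4,234.6),.034)
for p,z in(((364.25,233.75),.05),((366.5,220),.058)):
    b=ray(k,p,z);print(b,n,(n-b)@r)
im=camrig.camera("wrist");cv2.imwrite("pics/w7.png",im);np.save("w7.npy",camrig.camera_info("wrist")["extrinsics"])
# notch projected
i=camrig.camera_info("wrist");print(proj(i,[.580,.0585,.034]))
h=cv2.cvtColor(im,cv2.COLOR_BGR2HSV);m=cv2.inRange(h,(0,110,70),(7,255,255))|cv2.inRange(h,(172,110,70),(180,255,255))
n,l,s,c=cv2.connectedComponentsWithStats(m)
for a,b in zip(s[1:],c[1:]):
    if a[4]>3 and 150<b[0]<400:print(a,b,ray(i,b,.034))
E
```

```text
time: 10.1
ee_pos: [0.6133, -0.026, 0.1207]
tcp_rot: [180.0, -0.0, 87.5]
wrist_force: [1.6, -1.1, 5.4]
opening: 0.0092
grasp_force: 50.0
time: 10.27
ee_pos: [0.6133, -0.0261, 0.1207]
tcp_rot: [180.0, -0.1, 87.5]
wrist_force: [1.8, 3.4, 6.1]
opening: 0.0095
grasp_force: 50.0
[ 0.5821 -0.0663  0.05  ] [0.5813 0.0552 0.034 ] 0.12138165514812929
[ 0.6094 -0.0702  0.058 ] [0.5813 0.0552 0.034 ] 0.12396280043982733
[253.3181 115.7572]
[252 109  15   4  24] [257.125  110.8333] [0.5824 0.061  0.034 ]
[253 130  14   4  29] [258.4138 131.4483] [0.5821 0.05   0.034 ]
```

The red notch lines measure at y 0.061 and 0.050, so the notch is at y≈0.0555 and about 81 mm remain. I'll move 62 mm, then creep.

```bash
python3 drive.py '0.01 0 0 0 0;0.024 0 0 0 0;0.04 0 0 0 0;0.054 0 0 0 0;0.062 0 0 0 0'; for k in 1 ; do python3 drive.py '0.001 0 0 0 0;0.002 0 0 0 0;0.003 0 0 0 0;0.004 0 0 0 0;0.005 0 0 0 0'; done; python3 drive.py '0.001 0 0 0 0;0.002 0 0 0 0;0.003 0 0 0 0;0.004 0 0 0 0;0.005 0 0 0 0'
```

```text
time: 10.73
ee_pos: [0.6161, 0.0351, 0.1208]
tcp_rot: [180.0, 0.1, 87.4]
wrist_force: [1.3, -6.0, 6.3]
opening: 0.0091
grasp_force: 50.1
time: 11.15
ee_pos: [0.6163, 0.0392, 0.1208]
tcp_rot: [180.0, 0.1, 87.4]
wrist_force: [0.3, -3.8, 5.7]
opening: 0.0096
grasp_force: 50.1
time: 11.57
ee_pos: [0.6165, 0.0441, 0.1208]
tcp_rot: [180.0, 0.1, 87.4]
wrist_force: [0.3, -3.0, 6.1]
opening: 0.0088
grasp_force: 50.1
```

Steady friction of about 3 N. I'll continue with 1 mm rows and read the force often.

```bash
P="grep -E ee_pos|wrist_f"; python3 drive.py '0.001 0 0 0 0;0.002 0 0 0 0;0.003 0 0 0 0;0.003 0 0 0 0' | $P; python3 drive.py '0.0005 0 0 0 0;0.001 0 0 0 0' | $P; python3 drive.py '0.0005 0 0 0 0;0.001 0 0 0 0' | $P; python3 drive.py '0.0005 0 0 0 0;0.001 0 0 0 0' | $P;  python3 drive.py '0.0005 0 0 0 0;0.001 0 0 0 0' | $P
```

```text
ee_pos: [0.6167, 0.0474, 0.1207]
wrist_force: [1.7, -2.0, 5.7]
ee_pos: [0.6167, 0.0481, 0.1208]
wrist_force: [1.7, -4.6, 7.3]
ee_pos: [0.6168, 0.0491, 0.1207]
wrist_force: [1.5, -4.4, 5.8]
ee_pos: [0.6168, 0.0501, 0.1207]
wrist_force: [0.7, -3.3, 6.6]
ee_pos: [0.6168, 0.0511, 0.1207]
wrist_force: [1.0, -3.7, 5.8]
```

```bash
P="grep -E ee_pos|wrist_f"; python3 drive.py '0.0005 0 0 0 0;0.001 0 0 0 0' | $P; python3 drive.py '0.0005 0 0 0 0;0.001 0 0 0 0' | $P; python3 drive.py '0.0005 0 0 0 0;0.001 0 0 0 0' | $P
```

```text
ee_pos: [0.6169, 0.0522, 0.1207]
wrist_force: [1.0, -2.1, 5.7]
ee_pos: [0.6169, 0.0534, 0.1207]
wrist_force: [2.1, -2.1, 4.9]
ee_pos: [0.617, 0.0547, 0.1207]
wrist_force: [2.2, 0.4, 4.9]
```

```bash
P="grep -E ee_pos|wrist_f"; python3 drive.py '0 0 0 0 0;0 0 0 0 0' | $P; python3 drive.py '0.0005 0 0 0 0;0.001 0 0 0 0;0.001 0 0 0 0' | $P
python3 - <<'E'
from h import *
i=camrig.camera_info("wrist");im=camrig.camera("wrist");cv2.imwrite("pics/w8f.png",im);np.save("w8.npy",i["extrinsics"])
n=np.array([.5822,.0555,.034]);print(proj(i,n));print(bot.get_obs()["wrist_force"])
cv2.imwrite("pics/w8.png",cv2.resize(im[120:360,180:440],None,fx=2.5,fy=2.5,interpolation=2))
E
```

```text
ee_pos: [0.617, 0.055, 0.1207]
wrist_force: [0.8, 0.8, 5.1]
ee_pos: [0.6171, 0.0558, 0.1207]
wrist_force: [2.4, -0.3, 5.0]
[264.0632 258.5486]
[1.8124 0.1975 6.1527]
```

View pics/w8.png

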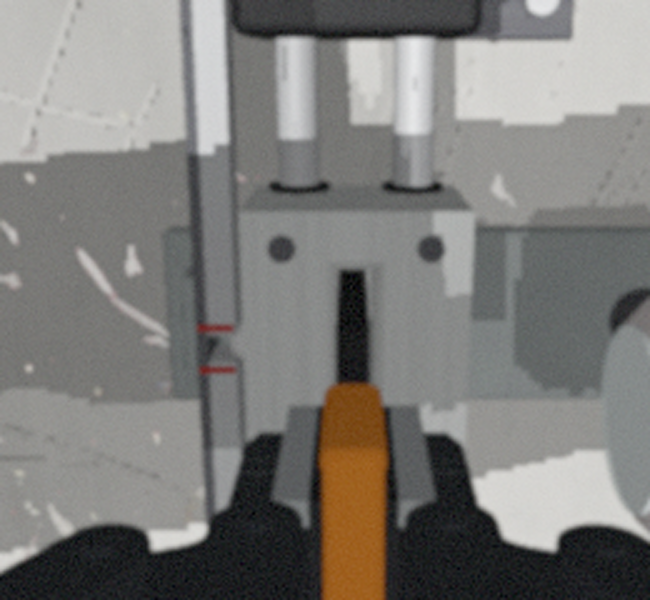

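The two red lines are at crop rows 328 and 370, with the ball between them. The far carriage screws at (282,249) and (431,248) let me check carriage against notch.

```bash
python3 - <<'E'
from h import *
i=camrig.camera_info("wrist");i["extrinsics"]=np.load("w8.npy");im=cv2.imread("pics/w8f.png")
a=np.radians(2.7);r=np.array([np.sin(a),np.cos(a),0])
f=lambda u,v,z:ray(i,(u/2.5+180-.3,v/2.5+120-.3),z)@r
n=(f(216,328,.034)+f(218,370,.034))/2
s=(f(282,249,.058)+f(431,248,.058))/2-.0311
fe=f(355,211,.058)-.039
print("lines",f(216,328,.034)-f(218,370,.034),"ball-notch by screws",s-n,"by front edge",fe-n)
E
P="grep -E ee_pos|wrist_f"; python3 drive.py '0 0 0 0 0;0 0 0 0 0;0 0 0 0 0' | $P;python3 drive.py '0.0005 0 0 0 0;0.0005 0 0 0 0;0.0005 0 0 0 0' | $P
```

```text
lines 0.011177735869587674 ball-notch by screws 0.00012051046208307048 by front edge 0.0003723465052684616
ee_pos: [0.6171, 0.0558, 0.1207]
wrist_force: [1.3, -0.4, 5.5]
ee_pos: [0.6171, 0.0561, 0.1207]
wrist_force: [2.0, -1.9, 4.9]
```

```bash
python3 drive.py '-0.0003 0 0 0 0;-0.0003 0 0 0 0;-0.0003 0 0 0 0;-0.0003 0 0 0 0;-0.0003 0 0 0 0'; python3 -c "
from workcell import bot, camrig, workorder
print(workorder.job_done())"
```

```text
time: 14.45
ee_pos: [0.6171, 0.0559, 0.1207]
tcp_rot: [180.0, -0.0, 87.4]
wrist_force: [1.2, -1.0, 5.7]
opening: 0.0089
grasp_force: 50.0
the job is handed in; nothing more can be done
None
```

I handed the job in at 14.5 s: the amber filter is fully down in the carriage slot, the carriage is clicked into the notch (within about 0.4 mm by the wrist camera), and the fingers still grip the filter with 50 N; the verdict was not shown.

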